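Find the worn guide roller by rocking and cover it

TASK

One of the three black guide rollers on the inspection stand has a worn bearing: feel for it by rocking the rollers side to side, gently, never pressing on them with more than 12 N (a pinch counts with both fingers; sound ones hardly give). Rock the worn one over to its stop on the stand's left, then to its stop on the right, and leave it leaning right. Then gently set the steel cap upright over it, centred and fully down on its housing, without knocking the roller back, and leave the jar and the screwdriver where they are.

Things in the scene. Friction and masses are not known exactly. Their poses are not given: they have to be found in the camera images.
- stand: Inspection stand, fixed to the bench: aluminium base plate 100 x 360 x 10 mm carrying three identical grey square bearing housings (74 x 74 mm, flat tops 85 mm above the bench) in a row along its y axis, centres 110 mm apart. Origin at the centre of the underside; z up; x away from the robot; +y is the stand's left (to the robot's left, turned by at most 0.3 rad), -y its right.
- seat_left (a point): Centre of the flat top of the left (+y) housing, at the roller's rocking axis, 85 mm above the bench; axes as the stand's.
- seat_mid (a point): Centre of the flat top of the middle housing, at the roller's rocking axis, 85 mm above the bench; axes as the stand's.
- seat_right (a point): Centre of the flat top of the right (-y) housing, at the roller's rocking axis, 85 mm above the bench; axes as the stand's.
- roller_left (a joint): Lean of the left roller in rad: 0 upright (at the start), positive leaning to the stand's left (+y), negative to its right (-y). Black cylinder, 28 mm across, its top 55 mm above the housing top; rocks only along y, about an axis at the housing top. Worn (any one, they look alike): moves under 1 to 2 N, leans about 0.20 either way to a hard stop, stays where left. Sound: stops at about 0.02.
- roller_mid (a joint): Lean of the middle roller in rad: 0 upright (at the start), positive leaning to the stand's left (+y), negative to its right (-y). Black cylinder, 28 mm across, its top 55 mm above the housing top; rocks only along y, about an axis at the housing top. Worn (any one, they look alike): moves under 1 to 2 N, leans about 0.20 either way to a hard stop, stays where left. Sound: stops at about 0.02.
- roller_right (a joint): Lean of the right roller in rad: 0 upright (at the start), positive leaning to the stand's left (+y), negative to its right (-y). Black cylinder, 28 mm across, its top 55 mm above the housing top; rocks only along y, about an axis at the housing top. Worn (any one, they look alike): moves under 1 to 2 N, leans about 0.20 either way to a hard stop, stays where left. Sound: stops at about 0.02.
- cap_knob (a point): Middle of the cap's round knob, where it is grasped: knob 22 mm in diameter and 30 mm tall, upright on the cap's closed top. This point is 81 mm above the cap's lower rim and 15 mm above the closed top.
- cap_rim (a point): Centre of the cap's lower rim (its open underside); z is the cap's axis.
- jar_mid (a point): Bystander: amber glass jar, 54 mm in diameter, 70 mm high, loose on the bench between robot and stand. This point is its centre.
- driver_grip (a point): Bystander: screwdriver lying loose on the bench; this point is on its handle.
- plug_tray: Bystander: aluminium tray of black plugs, 170 x 230 mm, 35 mm high, fixed on the bench to the left. Origin under its centre.
- cap: Loose stainless cover cap, about 0.2 kg, upright on the bench to the right of the stand: an upside-down cup, 70 mm outside diameter, 66 mm high without its knob (63 mm bore, 61 mm deep). Origin at the centre of its lower rim. A roller at its stop reaches 25 mm to the side at its top, so the cap, centred on the housing, clears it by about 6 mm.

How it is judged:
By the outcome, as a careful person would: the job done as asked, in the order asked, and still so for the second after the job is handed in, with the robot touching nothing.
It also fails if it takes over 72 s, if anything falls off the work surface, if the arm or the gripper's body presses on something with over 40 N, if the wrist force passes 120 N, or if a joint passes its speed limit or range.

ROBOT

A 6-joint arm with a two-finger parallel gripper is mounted at the origin on the work surface. World frame = base frame: x ahead of the robot, y to its left, z up, the work surface at z = 0. Lengths are in m, angles in rad, forces in N, time in s.
With the tool pointing down it reaches from about 0.3 to 0.85 m from the base axis. Payload 4.2 kg.
Tool frame: the origin (TCP) lies at the very end of the fingers, on their centre line; the grasp point (between the pads) lies 19 mm behind it (grip_depth is the distance from the TCP to the grasp point, in m); z points along the fingers, y is the line along which they close (so a half turn about z gives the same grasp; the last joint's range is limited). The gripper opens to 91 mm and grips with 3 to 60 N. Pads are 32 mm wide; open, the fingers measure 118 mm over their backs; the gripper's body (76 mm by 178 mm) begins 60 mm behind the grasp point.
Start: joints at [1.139, 0.32, 1.565, -0, 1.257, -0.02], TCP at [0.23, 0.527, 0.214] pointing down, gripper open.
Joint ranges: [-3.11, 3.11], [-0.84, 2.01], [0.21, 2.61], [-1.34, 4.49], [0.05, 2.63], [-2.56, 2.56]. Speed limits (rad/s): [2.57, 2.57, 3.14, 3.14, 3.14, 3.14].

INTERFACE

Orientations are given as a rotation vector (axis times angle).
In Python, from workcell import get_obs, capture, job_done, grip_depth gives the robot as it stands.
- The arm moves only by the tool play_rows, never from a script. Its argument "moves" is a list of rows, each a list of 4 numbers: the shift along the tool's x, y, z in units of 0.15 m (1.0 is 0.15 m), then the turn about the tool's z in units of pi/2 rad (1.0 is pi/2 rad). A call has 1 to 5 rows; each row shifts and turns the commanded pose from where the row before left it, along the tool's axes as they then stand; what a row does not reach is not made up. A row lasts 1/10 s, in which the tool goes at most 50 mm and 8.59 degrees, less where a joint would pass 70% of its speed; a pose out of reach is approached as far as the arm can. A call with a number of a shift or a turn outside -1 to 1 is refused whole. A call with a gripper value outside its range is refused whole. "hand" is the opening, from -1 (shut) to 1 (fully open), so that 0 is half open, set as the call begins (left out, the last holds). The fingers move at their own pace and stop on an object; "newtons" is the grip in N (left out, the last holds). Time passes only in rows, so rows that do not move let the fingers close. It gives the time, the measured TCP pose, the force, the opening and the grip force at its end, in the units of the state.
- get_obs(): the state, without advancing time (a new reading comes with each control period).
- capture(name): name is "scene" or "top"; returns a dict with "img" (384x512x3 uint8, blue, green, red), "vertical_fov" (degrees; the focal length in pixels is half the picture's height over the tangent of half this angle, whatever the lens; pixels are square), "cx", "cy" (the principal point, pixels), "dist" ([k1, k2, p1, p2, k3] as OpenCV has them; the pictures are not rectified), "pose" (4x4, takes a point from camera to world coordinates). Camera axes: x right, y up, looking along -z (the intrinsics and any distortion apply to the point x, -y, -z); pixel columns grow to the right and rows downward; lengths in m; the calibration is good to about 2 mm. A picture is of the moment at which its call begins. There is no depth.
- job_done(): hands the job in; it is judged then, once.
The state is a dict: "clock": time; "joint_pos": joint angles; "qvel": joint speeds; "tau": joint torques, N m; "ee_pos": TCP position; "tcp_rot": TCP orientation; "wrist_force": force on the tool from outside, world axes, zero at the start; "moment": the same for the moment, N m; "gripper_width": opening from 0.0 (shut) to 1.0 (fully open); "grip_force": force on a finger pad.
Only numpy, scipy, OpenCV 4.12 (cv2) and the standard library are available. Lean on these libraries where they do the work, as an engineer would, in place of code of your own. Each camera call takes 0.05 s, during which the arm holds its last target. There are 200 camera calls.

## Working session

There is one attempt and no reset: what is moved stays moved. The work goes in short steps, Python scripts to look and compute and a tool call to move; the robot and the scene stay as the last step left them, time stands still between calls to the robot, and variables do not carry over. Pictures are saved under pics/ and viewed, at most 10 in all, crops included, and the job is handed in when it is done.

Besides the shell and the picture viewer there is one more tool, called after ">>>" as name(argument=value, ...), one argument or row to a line, values as JSON. play_rows: Moves the arm, as the interface text tells. Shifts and turns lie within -1 to 1; 1 stands for 0.15 m of shift or pi/2 rad of turn. Its arguments: {"type":"object","properties":{"moves":{"type":"array","items":{"type":"array","items":{"type":"number","minimum":-1,"maximum":1}}},"hand":{"type":"number"},"newtons":{"type":"number"}},"required":["moves"]}

```bash
mkdir -p pics; ls
cat > h.py <<'E'
import numpy as np, cv2
from workcell import get_obs, capture, job_done, grip_depth
def K(c):
    h=c['img'].shape[0]; f=h/2/np.tan(np.radians(c['vertical_fov'])/2)
    return np.array([[f,0,c['cx']],[0,f,c['cy']],[0,0,1.]])
def px2w(c,pts,z):
    u=cv2.undistortPoints(np.array(pts,float).reshape(-1,1,2),K(c),np.array(c['dist'],float)).reshape(-1,2)
    P=np.array(c['pose']); d=np.c_[u[:,0],-u[:,1],-np.ones(len(u))]@P[:3,:3].T
    o=P[:3,3]; t=(np.broadcast_to(z,len(u))-o[2])/d[:,2]
    return o+d*t[:,None]
def w2px(c,X):
    P=np.linalg.inv(np.array(c['pose'])); q=np.atleast_2d(X)@P[:3,:3].T+P[:3,3]
    q=q*[1,-1,-1]
    return cv2.projectPoints(q.reshape(-1,1,3),np.zeros(3),np.zeros(3),K(c),np.array(c['dist'],float))[0].reshape(-1,2)
E
python3 - <<'E'
from h import *
for n in('scene','top'):
    c=capture(n); cv2.imwrite(f'pics/{n}0.png',cv2.resize(c['img'],(768,576),interpolation=cv2.INTER_CUBIC)); print(n,np.round(c['pose'],3).tolist(),c['vertical_fov'],c['dist'])
o=get_obs(); print(o, grip_depth)
E
```

```text
pics
scene [[0.164, -0.555, 0.815, 1.589], [0.986, 0.072, -0.149, -0.151], [0.024, 0.829, 0.559, 0.8], [0.0, 0.0, 0.0, 1.0]] 42.9464152459636 [-0.02422963  0.          0.          0.          0.        ]
top [[-0.026, 0.983, -0.18, 0.311], [-1.0, -0.023, 0.018, 0.034], [0.014, 0.18, 0.984, 1.286], [0.0, 0.0, 0.0, 1.0]] 53.03114712881047 [-0.11711291  0.          0.          0.          0.        ]
{'clock': 0.1, 'joint_pos': array([ 1.13899017e+00,  3.20218071e-01,  1.56556030e+00, -9.98940221e-06,
        1.25743613e+00, -1.99638388e-02]), 'qvel': array([-1.97795858e-05, -2.74515178e-04, -3.88688809e-03,  1.45020573e-04,
       -2.27342380e-03, -2.01973265e-04]), 'tau': array([ 6.89815188e-04, -4.13335776e+01, -2.32510042e+01,  7.30287773e-02,
        4.21080273e-02, -3.94175402e-05]), 'ee_pos': array([0.2299584 , 0.52650273, 0.21320879]), 'tcp_rot': array([-6.42280801e-01, -3.07487391e+00,  2.48592914e-03]), 'wrist_force': array([-0.91654999, -0.45803877,  0.23431703]), 'moment': array([ 0.00805137,  0.01259256, -0.02990402]), 'grip_force': 0.0, 'gripper_width': 0.999958454730596} 0.0188
```

View pics/scene0.png

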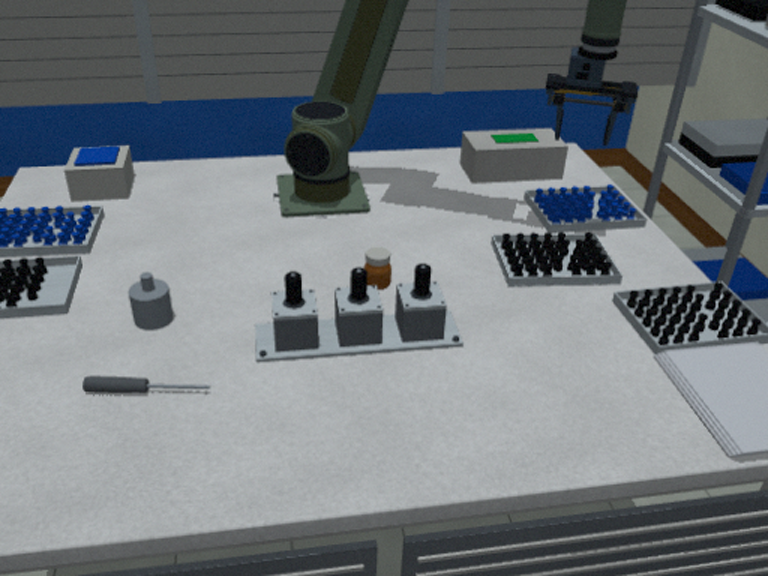

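View pics/top0.png

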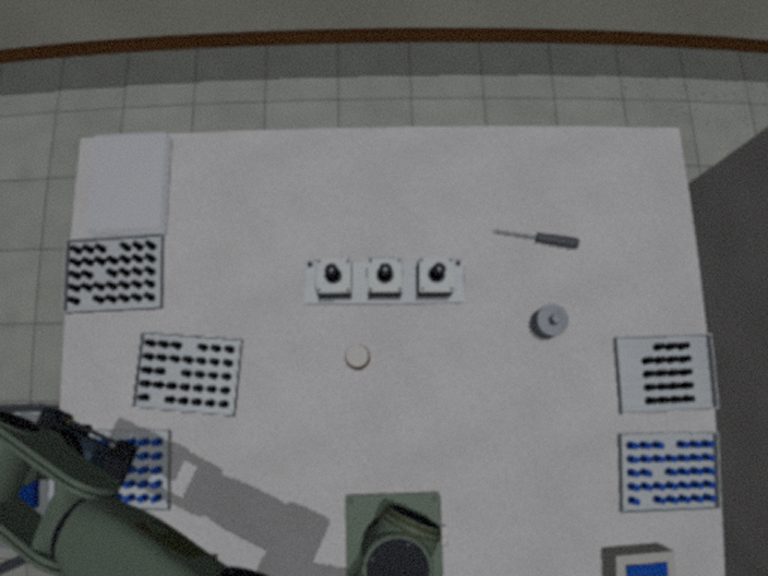

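The scene picture shows the three rollers at (293,290), (358,285) and (422,280), and the cap at (150,300). In the top view (scaled 1.5×) the housings are at (334,276), (385,275) and (437,274), the cap at (550,320) and the jar at (357,357). I'll zoom in to measure.

Run:
```python
from h import *
t=capture('top')['img'][165:235,195:385]; s=capture('scene')['img'][170:245,80:315]
a=cv2.resize(t,None,fx=4,fy=4,interpolation=cv2.INTER_CUBIC); b=cv2.resize(s,None,fx=3.2,fy=3.2,interpolation=cv2.INTER_CUBIC)
w=800;pad=lambda i:cv2.copyMakeBorder(i,0,0,0,w-i.shape[1],cv2.BORDER_CONSTANT)
cv2.imwrite('pics/z.png',np.vstack([pad(a),pad(b)]))
```

```text
(no output)
```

View pics/z.png

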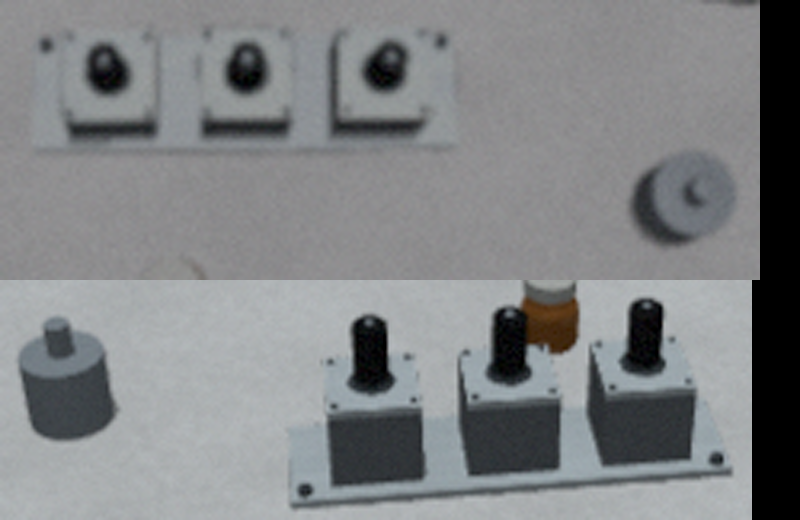

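Run:
```python
from h import *
from scipy.optimize import least_squares
T=capture('top');S=capture('scene')
t=lambda p:np.array(p,float)/4+[195,165]-.375
s=lambda p:(np.array(p,float)-[0,280])/3.2+[80,170]-.34
h=.037; L=[]
tp=[];sp=[];tq=[];sq=[]
# stand corner order in top: up=+x, left=+y
for cy,q in((.11,[(65,32),(157,32),(157,123),(66,124)]),(0,[(203,32),(293,32),(291,122),(203,122)]),(-.11,[(334,32),(425,30),(423,122),(333,122)])):
    tp+=[(h,cy+h,.085),(h,cy-h,.085),(-h,cy-h,.085),(-h,cy+h,.085)];tq+=q
tp+=[(.05,.18,.01),(-.05,.18,.01),(-.05,-.18,.01),(.05,-.18,.01)];tq+=[(35,37),(33,147),(460,148),(457,34)]
sp=[(.05,-.18,.01),(.05,.18,.01),(0,-.11,.14),(0,0,.14),(0,.11,.14)];sq=[(292,497),(731,464),(369,322),(510,313),(647,304)]
sp+=[(0,-.11,.085),(0,.11,.085)];sq+=[(371,381),(643,363)]
def W(p,P):
    c,s_=np.cos(p[2]),np.sin(p[2]);P=np.array(P);return P@np.array([[c,s_,0],[-s_,c,0],[0,0,1]])+[p[0],p[1],0]
f=lambda p:np.r_[(w2px(T,W(p,tp))-t(tq)).ravel(),(w2px(S,W(p,sp))-s(sq)).ravel()]
r=least_squares(f,[.55,0,0],loss='soft_l1');print('stand',r.x);print(np.round(f(r.x).reshape(-1,2),1).tolist())
for cy in(.11,0,-.11):print(W(r.x,[(0,cy,.085)]))
print('cap',px2w(T,[t((694,195))],.066),px2w(T,[t((697,190))],.096),px2w(S,[s((57,324))],.096),px2w(S,[s((62,355))],.066))
print('jar',px2w(T,[(238,238)],.07))
```

```text
stand [ 0.56380621  0.00676135 -0.01719157]
[[-0.1, -0.0], [-0.0, -0.2], [-0.1, -0.2], [-0.7, -0.3], [-0.3, -0.2], [0.3, -0.4], [1.1, -0.2], [-0.2, -0.0], [1.2, -0.4], [1.4, -0.0], [2.6, -0.4], [2.0, -0.2], [-0.0, 0.3], [-0.0, 1.8], [0.2, 0.8], [-0.0, 0.4], [-0.1, 0.3], [1.0, 0.4], [0.5, -0.4], [0.3, -0.2], [0.4, 0.1], [0.7, -0.7], [0.3, -0.5]]
[[0.56569719 0.1167451  0.085     ]]
[[0.56380621 0.00676135 0.085     ]]
[[ 0.56191524 -0.10322239  0.085     ]]
cap [[ 0.46133578 -0.35196114  0.066     ]] [[ 0.46155112 -0.34519382  0.096     ]] [[ 0.46600268 -0.35500235  0.096     ]] [[ 0.46701677 -0.35527136  0.066     ]]
jar [[0.39350161 0.07006933 0.07      ]]
```

```bash
cat > fit.py <<'E'
from h import *
from scipy.optimize import minimize
def grad(c,s):
    g=cv2.GaussianBlur(cv2.cvtColor(c['img'],cv2.COLOR_BGR2GRAY).astype(np.float32),(0,0),s)
    return np.clip(np.hypot(cv2.Sobel(g,5,1,0),cv2.Sobel(g,5,0,1)),0,120)
def W(p,P):
    c,s=np.cos(p[2]),np.sin(p[2]);return P@np.array([[c,s,0],[-s,c,0],[0,0,1]])+[p[0],p[1],0]
def seg(a,b,n=40): return np.linspace(a,b,n)
def sq(hx,hy,cy,z):
    q=[(hx,cy+hy,z),(hx,cy-hy,z),(-hx,cy-hy,z),(-hx,cy+hy,z)]
    return np.vstack([seg(q[i],q[(i+1)%4]) for i in range(4)])
def circ(r,z,n=60):
    a=np.linspace(0,2*np.pi,n);return np.c_[r*np.cos(a),r*np.sin(a),0*a+z]
stand=np.vstack([sq(.037,.037,k,.085) for k in(.11,0,-.11)]+[sq(.05,.18,0,.01)])
cap=np.vstack([circ(.035,.066)]*2+[circ(.011,.096)])
def score(p,P,cs):
    v=0
    for c,g in cs:
        u=w2px(c,W(p,P)).astype(np.float32);v+=cv2.remap(g,u[:,:1],u[:,1:],cv2.INTER_LINEAR).mean()
    return -v
def fit(p0,P,cams,yaw=True):
    p=np.array(p0,float)
    for s in(2.5,1.5,1):
        cs=[(c,grad(c,s)) for c in cams]
        f=(lambda q:score([p0[0]+q[0]/100,p0[1]+q[1]/100,p0[2]+q[2]/10 if yaw else 0],P,cs))
        q0=[(p[0]-p0[0])*100,(p[1]-p0[1])*100,(p[2]-p0[2])*10]
        q=min((minimize(f,np.array(q0)+d,method='Nelder-Mead',options=dict(initial_simplex=np.array(q0)+d+np.vstack([np.zeros(3),.4*np.eye(3)]))) for d in ([0,0,0],[.5,.5,.1],[-.5,-.5,-.1],[.5,-.5,0],[-.5,.5,0])),key=lambda r:r.fun)
        p=np.array([p0[0]+q.x[0]/100,p0[1]+q.x[1]/100,p0[2]+q.x[2]/10 if yaw else 0])
    return p,q.fun
E
python3 - <<'E'
from fit import *
T=capture('top');S=capture('scene')
for cams in([T],[S],[T,S]):
    a=fit([.564,.0068,-.017],stand,cams);b=fit([.464,-.352,0],cap,cams,False);print(a,b)
def ov(c,r,k):
    x0,y0,x1,y1=r;i=cv2.resize(c['img'][y0:y1,x0:x1],None,fx=k,fy=k,interpolation=cv2.INTER_CUBIC)
    for p,P in((a[0],stand),(b[0],cap)):
        for u in w2px(c,W(p,P)): cv2.circle(i,tuple(int(v) for v in (u-[x0,y0]+.5)*k),0,(0,0,255),-1)
    return cv2.copyMakeBorder(i,0,0,0,800-i.shape[1],cv2.BORDER_CONSTANT)
cv2.imwrite('pics/ov.png',np.vstack([ov(T,(195,165,385,235),4),ov(S,(80,170,315,245),3.2)]))
E
```

```text
(array([ 0.55181353,  0.00891406, -0.02126953]), np.float64(-63.137306213378906)) (array([ 0.45660027, -0.33800219,  0.        ]), np.float64(-71.88829040527344))
(array([ 0.56665196,  0.0049291 , -0.01062031]), np.float64(-81.7616958618164)) (array([ 0.46471987, -0.35651118,  0.        ]), np.float64(-116.22183227539062))
(array([ 0.55532407, -0.01628117, -0.06974683]), np.float64(-122.82817077636719)) (array([ 0.46425201, -0.35502917,  0.        ]), np.float64(-171.70571899414062))
```

View pics/ov.png

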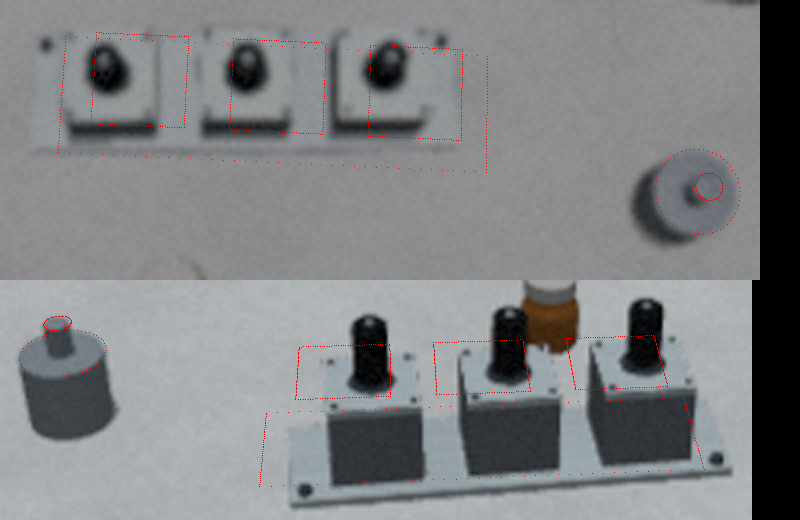

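The cap fit lines up in both views. The joint stand fit drifted by about 30 px, so I'll refit it within bounds.

Run:
```python
from fit import *
from scipy.optimize import differential_evolution as de
T=capture('top');S=capture('scene')
B=[(.555,.575),(-.003,.015),(-.04,.02)]
for n,cams in(('T',[T]),('S',[S]),('TS',[T,S])):
    cs=[(c,grad(c,1.2)) for c in cams]
    r=de(score,B,args=(stand,cs),seed=1,maxiter=60);a=r.x;print(n,a,r.fun)
def ov(c,r,k):
    x0,y0,x1,y1=r;i=cv2.resize(c['img'][y0:y1,x0:x1],None,fx=k,fy=k,interpolation=cv2.INTER_CUBIC)
    for u in w2px(c,W(a,stand)): cv2.circle(i,tuple(int(v) for v in (u-[x0,y0]+.5)*k),0,(0,0,255),-1)
    return cv2.copyMakeBorder(i,0,0,0,800-i.shape[1],cv2.BORDER_CONSTANT)
cv2.imwrite('pics/ov2.png',np.vstack([ov(T,(195,165,385,235),4),ov(S,(80,170,315,245),3.2)]))
```

```text
T [ 0.55501723  0.00863055 -0.01663396] -59.025867
S [ 0.56645486  0.00521834 -0.01267106] -78.72309112548828
TS [ 0.5646524   0.00529563 -0.01488834] -126.284912109375
```

View pics/ov2.png

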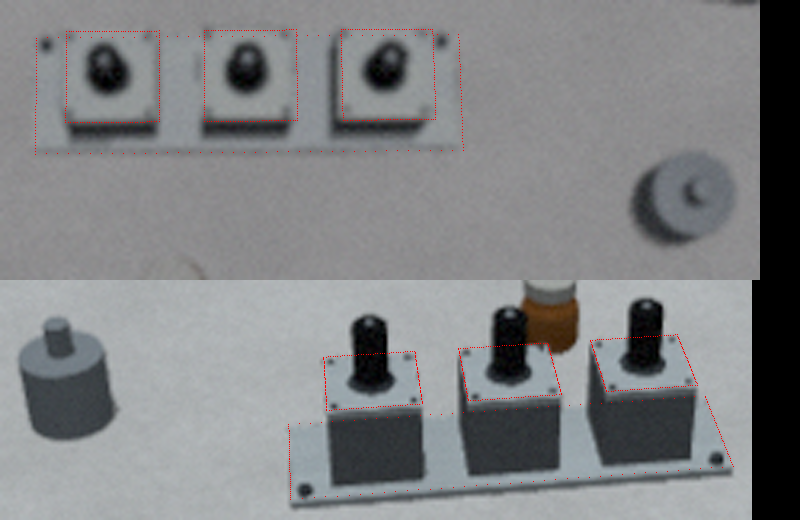

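The fit now matches both views: the stand is at (0.565, 0.005) with yaw −0.015, and the cap is at (0.464, −0.355). I'll go to the left roller first.

>>> play_rows(
  moves=[
    [0,0,0,-0.084],
    [0,0,0,-0.084],
    [0,0,0,-0.084],
    [0,0,0,0],
  ],
  hand=-0.1,
  newtons=3,
)

```text
clock: 0.9
ee_pos: [0.2302, 0.5269, 0.214]
tcp_rot: [0.025, 3.141, 0.0]
wrist_force: [0.8, 0.1, 0.2]
gripper_width: 0.682
grip_force: 0.0
```

>>> play_rows(
  moves=[
    [-0.18,-0.22,0,0],
    [-0.18,-0.22,0,0],
    [-0.18,-0.22,0,0],
    [-0.18,-0.22,0,0],
    [-0.18,-0.22,0,0],
  ],
)

```text
clock: 1.4
ee_pos: [0.3633, 0.3585, 0.2141]
tcp_rot: [0.03, 3.141, 0.001]
wrist_force: [1.1, 0.0, -0.2]
gripper_width: 0.45
grip_force: 0.0
```

>>> play_rows(
  moves=[
    [-0.18,-0.22,0,0],
    [-0.18,-0.22,0,0],
    [-0.18,-0.22,0,0],
    [-0.18,-0.22,0,0],
    [-0.18,-0.22,0,0],
  ],
)

```text
clock: 1.9
ee_pos: [0.4958, 0.1912, 0.2142]
tcp_rot: [0.03, 3.141, 0.001]
wrist_force: [0.1, 0.6, -0.1]
gripper_width: 0.45
grip_force: 0.0
```

```bash
cat > go.py <<'E'
import sys
from h import *
from scipy.spatial.transform import Rotation as R
def go(x,y,z,ang=None):
    o=get_obs();r=R.from_rotvec(o['tcp_rot']);d=r.inv().apply(np.array([x,y,z])-o['ee_pos'])
    ya=r.as_matrix()[:,1];a=np.arctan2(ya[1],ya[0])
    print('t',o['clock'],'pos',o['ee_pos'].round(4),'units',(d/.15).round(4),'yaw_y',round(a,4), 'turn',None if ang is None else round(-(ang-a)/(np.pi/2),4),'F',o['wrist_force'].round(2),'open',round(o['gripper_width']*91,1),'tilt',r.as_matrix()[2].round(3))
if __name__=='__main__': go(*map(float,sys.argv[1:]))
E
python3 go.py .5664 .1153 .16 1.556
```

```text
t 1.9 pos [0.4958 0.1912 0.2142] units [-0.4803 -0.4968  0.3611] yaw_y 1.5514 turn -0.0029 F [ 0.12  0.62 -0.07] open 40.9 tilt [-0.001  0.    -1.   ]
```

>>> play_rows(
  moves=[
    [-0.16,-0.165,0,0],
    [-0.16,-0.165,0,0],
    [-0.16,-0.165,0.05,0],
    [0,0,0.15,0],
    [0,0,0.15,0],
  ],
)

```text
clock: 2.4
ee_pos: [0.5667, 0.1163, 0.161]
tcp_rot: [0.033, 3.14, 0.001]
wrist_force: [-0.5, 0.9, -0.1]
gripper_width: 0.451
grip_force: 0.0
```

>>> play_rows(
  moves=[
    [0,0,0,0],
    [0,0,0,0],
  ],
)

```text
clock: 2.6
ee_pos: [0.5657, 0.1174, 0.1617]
tcp_rot: [-0.027, -3.141, -0.0]
wrist_force: [-0.1, 0.2, -0.5]
gripper_width: 0.452
grip_force: 0.0
```

```bash
python3 go.py .5664 .1153 .112 1.556
python3 - <<'E'
from h import *
T=capture('top')['img'];S=capture('scene')['img']
a=cv2.resize(T[140:240,180:340],(800,500)) ;b=cv2.resize(S[120:240,160:320],(800,600))
cv2.imwrite('pics/b.png',b)
E
```

```text
t 2.6 pos [0.5657 0.1174 0.1617] units [-0.0047 -0.0136  0.3314] yaw_y 1.5533 turn -0.0017 F [-0.08  0.2  -0.54] open 41.1 tilt [ 0.  0. -1.]
```

View pics/b.png

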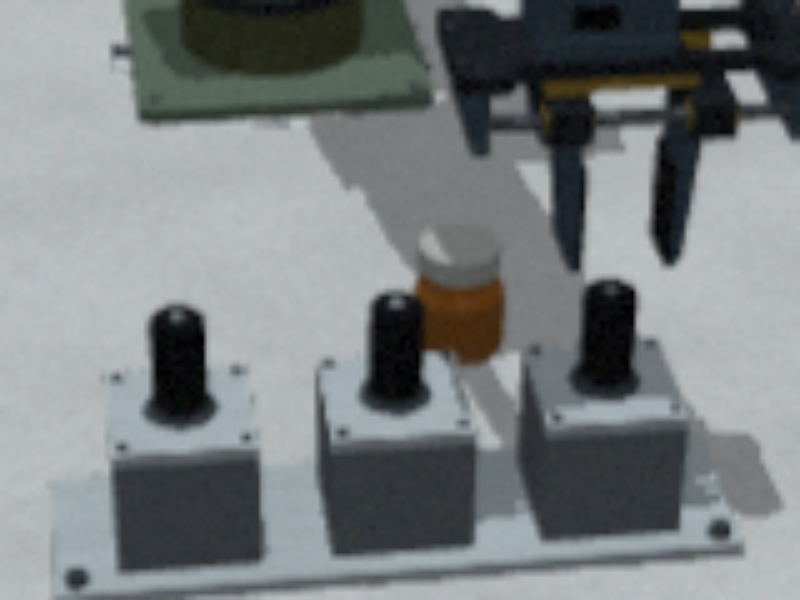

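The fingers, at (572,260) and (667,258), straddle the left roller at (609,290). They sit about 3–4 mm too far left, so I'll correct that and descend.

>>> play_rows(
  moves=[
    [-0.005,-0.018,0,0],
    [0,0,0.1,0],
    [0,0,0.12,0],
    [0,0,0.11,0],
    [0,0,0,0],
  ],
)

```text
clock: 3.2
ee_pos: [0.5652, 0.1144, 0.1108]
tcp_rot: [-0.025, -3.138, 0.001]
wrist_force: [0.2, 0.4, 0.1]
gripper_width: 0.448
grip_force: 0.0
```

>>> play_rows(
  moves=[
    [0,0,0,0],
    [0,0,0,0],
  ],
)

```text
clock: 3.4
ee_pos: [0.5673, 0.1148, 0.1134]
tcp_rot: [0.025, 3.139, 0.001]
wrist_force: [0.2, 0.3, -0.9]
gripper_width: 0.454
grip_force: 0.0
```

>>> play_rows(
  moves=[
    [0,0.01,0,0],
    [0,0.01,0,0],
    [0,0,0,0],
  ],
)

```text
clock: 3.7
ee_pos: [0.5666, 0.1179, 0.1124]
tcp_rot: [0.025, 3.141, 0.001]
wrist_force: [0.4, -0.2, -0.3]
gripper_width: 0.448
grip_force: 0.0
```

>>> play_rows(
  moves=[
    [0,0.007,0,0],
    [0,0,0,0],
  ],
)

```text
clock: 3.9
ee_pos: [0.5664, 0.1188, 0.112]
tcp_rot: [0.025, 3.141, 0.0]
wrist_force: [-0.1, -0.6, 0.1]
gripper_width: 0.448
grip_force: 0.0
```

>>> play_rows(
  moves=[
    [0,0.007,0,0],
    [0,0,0,0],
  ],
)

```text
clock: 4.1
ee_pos: [0.5665, 0.1198, 0.1119]
tcp_rot: [0.025, 3.141, 0.0]
wrist_force: [-0.8, -0.5, 0.1]
gripper_width: 0.452
grip_force: 0.0
```

>>> play_rows(
  moves=[
    [0,0.007,0,0],
    [0,0,0,0],
  ],
)

```text
clock: 4.3
ee_pos: [0.5665, 0.1208, 0.1119]
tcp_rot: [0.025, 3.141, 0.0]
wrist_force: [0.7, 0.3, -0.6]
gripper_width: 0.448
grip_force: 0.0
```

>>> play_rows(
  moves=[
    [0,0.005,0,0],
    [0,0,0,0],
  ],
)

```text
clock: 4.5
ee_pos: [0.5665, 0.1215, 0.1119]
tcp_rot: [-0.025, -3.141, -0.0]
wrist_force: [-0.2, -0.0, -0.6]
gripper_width: 0.451
grip_force: 0.0
```

>>> play_rows(
  moves=[
    [0,0.005,0,0],
    [0,0,0,0],
  ],
)

```text
clock: 4.7
ee_pos: [0.5665, 0.1223, 0.112]
tcp_rot: [0.025, 3.141, 0.0]
wrist_force: [0.2, -0.3, -0.3]
gripper_width: 0.447
grip_force: 0.0
```

>>> play_rows(
  moves=[
    [0,0.005,0,0],
    [0,0,0,0],
  ],
)

```text
clock: 4.9
ee_pos: [0.5665, 0.1229, 0.112]
tcp_rot: [0.025, 3.141, -0.0]
wrist_force: [0.6, -0.7, -0.3]
gripper_width: 0.452
grip_force: 0.3
```

>>> play_rows(
  moves=[
    [0,0.004,0,0],
    [0,0,0,0],
  ],
)

```text
clock: 5.1
ee_pos: [0.5665, 0.1233, 0.1121]
tcp_rot: [0.025, 3.141, -0.001]
wrist_force: [-0.4, -2.1, 0.5]
gripper_width: 0.45
grip_force: 0.9
```

>>> play_rows(
  moves=[
    [0,0.003,0,0],
    [0,0,0,0],
  ],
)

```text
clock: 5.3
ee_pos: [0.5666, 0.1239, 0.1121]
tcp_rot: [0.025, 3.141, -0.0]
wrist_force: [-0.1, -2.3, 1.5]
gripper_width: 0.453
grip_force: 1.0
```

>>> play_rows(
  moves=[
    [0,0.003,0,0],
    [0,0,0,0],
  ],
)

```text
clock: 5.5
ee_pos: [0.5666, 0.1245, 0.1121]
tcp_rot: [0.025, 3.141, 0.0]
wrist_force: [-0.6, -2.5, 2.5]
gripper_width: 0.454
grip_force: 1.0
```

>>> play_rows(
  moves=[
    [0,0.004,0,0],
    [0,0,0,0],
  ],
)

```text
clock: 5.7
ee_pos: [0.5667, 0.1252, 0.112]
tcp_rot: [0.025, 3.141, 0.0]
wrist_force: [1.0, -2.2, 0.9]
gripper_width: 0.453
grip_force: 1.0
```

>>> play_rows(
  moves=[
    [0,0.004,0,0],
    [0,0,0,0],
  ],
)

```text
clock: 5.9
ee_pos: [0.5666, 0.1258, 0.112]
tcp_rot: [0.025, 3.141, 0.0]
wrist_force: [0.5, -2.4, 2.4]
gripper_width: 0.448
grip_force: 1.1
```

The force stays level at about 2.4 N while the roller moves over 3 mm, so the left roller looks worn. I'll push it to its left stop.

>>> play_rows(
  moves=[
    [0,0.004,0,0],
    [0,0,0,0],
  ],
)

```text
clock: 6.1
ee_pos: [0.5666, 0.1264, 0.112]
tcp_rot: [0.025, 3.141, 0.0]
wrist_force: [0.2, -1.8, 2.7]
gripper_width: 0.448
grip_force: 1.1
```

>>> play_rows(
  moves=[
    [0,0.004,0,0],
    [0,0,0,0],
  ],
)

```text
clock: 6.3
ee_pos: [0.5667, 0.127, 0.112]
tcp_rot: [0.025, 3.141, 0.0]
wrist_force: [0.9, -1.8, 2.8]
gripper_width: 0.449
grip_force: 1.0
```

>>> play_rows(
  moves=[
    [0,0.003,0,0],
    [0,0,0,0],
  ],
)

```text
clock: 6.5
ee_pos: [0.5666, 0.1274, 0.112]
tcp_rot: [0.025, 3.141, 0.0]
wrist_force: [-0.4, -1.7, 2.0]
gripper_width: 0.455
grip_force: 1.0
```

>>> play_rows(
  moves=[
    [0,0.003,0,0],
    [0,0,0,0],
  ],
)

```text
clock: 6.7
ee_pos: [0.5666, 0.1278, 0.112]
tcp_rot: [0.025, 3.141, 0.0]
wrist_force: [0.7, -2.5, 2.5]
gripper_width: 0.453
grip_force: 1.1
```

>>> play_rows(
  moves=[
    [0,0.003,0,0],
    [0,0,0,0],
  ],
)

```text
clock: 6.9
ee_pos: [0.5666, 0.1283, 0.112]
tcp_rot: [0.025, 3.141, 0.0]
wrist_force: [0.1, -2.4, 2.5]
gripper_width: 0.451
grip_force: 1.1
```

>>> play_rows(
  moves=[
    [0,0.003,0,0],
    [0,0,0,0],
  ],
)

```text
clock: 7.1
ee_pos: [0.5666, 0.1286, 0.112]
tcp_rot: [0.025, 3.141, -0.0]
wrist_force: [0.3, -2.2, 1.8]
gripper_width: 0.453
grip_force: 1.4
```

>>> play_rows(
  moves=[
    [0,0.003,0,0],
    [0,0,0,0],
  ],
)

```text
clock: 7.3
ee_pos: [0.5666, 0.1289, 0.112]
tcp_rot: [0.025, 3.141, -0.001]
wrist_force: [-0.1, -3.4, 3.5]
gripper_width: 0.45
grip_force: 1.9
```

>>> play_rows(
  moves=[
    [0,0.003,0,0],
    [0,0,0,0],
  ],
)

```text
clock: 7.5
ee_pos: [0.5666, 0.1291, 0.112]
tcp_rot: [0.025, 3.141, -0.001]
wrist_force: [0.1, -4.6, 3.7]
gripper_width: 0.451
grip_force: 2.8
```

>>> play_rows(
  moves=[
    [0,0.003,0,0],
    [0,0,0,0],
  ],
)

```text
clock: 7.7
ee_pos: [0.5666, 0.1293, 0.112]
tcp_rot: [-0.024, -3.141, 0.002]
wrist_force: [-0.1, -6.2, 4.4]
gripper_width: 0.454
grip_force: 3.4
```

It has reached its left stop: grip force rose from 1.1 to 3.4 N and the wrist force to about 6 N, under 12 N. Now rightwards.

>>> play_rows(
  moves=[
    [0,-0.02,0,0],
    [0,-0.02,0,0],
    [0,-0.02,0,0],
    [0,0,0,0],
    [0,0,0,0],
  ],
)

```text
clock: 8.2
ee_pos: [0.5664, 0.1212, 0.1118]
tcp_rot: [-0.025, -3.141, -0.001]
wrist_force: [0.1, -0.7, -0.3]
gripper_width: 0.451
grip_force: 0.0
```

>>> play_rows(
  moves=[
    [0,-0.007,0,0],
    [0,-0.007,0,0],
    [0,-0.007,0,0],
    [0,0,0,0],
  ],
)

```text
clock: 8.6
ee_pos: [0.5666, 0.118, 0.1121]
tcp_rot: [0.025, 3.141, 0.001]
wrist_force: [-0.1, 1.3, 1.2]
gripper_width: 0.449
grip_force: 0.5
```

>>> play_rows(
  moves=[
    [0,-0.007,0,0],
    [0,-0.007,0,0],
    [0,-0.007,0,0],
    [0,0,0,0],
  ],
)

```text
clock: 9.0
ee_pos: [0.5664, 0.1145, 0.1119]
tcp_rot: [0.025, 3.141, -0.0]
wrist_force: [-0.0, 1.0, -0.2]
gripper_width: 0.446
grip_force: 0.3
```

>>> play_rows(
  moves=[
    [0,-0.007,0,0],
    [0,-0.007,0,0],
    [0,-0.007,0,0],
    [0,0,0,0],
  ],
)

```text
clock: 9.4
ee_pos: [0.5663, 0.1113, 0.1119]
tcp_rot: [-0.025, -3.141, 0.0]
wrist_force: [0.5, -0.6, 0.3]
gripper_width: 0.451
grip_force: 0.2
```

>>> play_rows(
  moves=[
    [0,-0.007,0,0],
    [0,-0.007,0,0],
    [0,-0.007,0,0],
    [0,0,0,0],
  ],
)

```text
clock: 9.8
ee_pos: [0.5663, 0.1085, 0.1121]
tcp_rot: [0.025, 3.141, 0.001]
wrist_force: [0.7, 1.7, 1.3]
gripper_width: 0.45
grip_force: 0.9
```

>>> play_rows(
  moves=[
    [0,-0.006,0,0],
    [0,-0.006,0,0],
    [0,0,0,0],
  ],
)

```text
clock: 10.1
ee_pos: [0.5664, 0.1066, 0.1121]
tcp_rot: [0.025, 3.141, 0.0]
wrist_force: [-0.2, 0.7, 1.7]
gripper_width: 0.447
grip_force: 1.0
```

>>> play_rows(
  moves=[
    [0,-0.005,0,0],
    [0,0,0,0],
  ],
)

```text
clock: 10.3
ee_pos: [0.5663, 0.1058, 0.1121]
tcp_rot: [0.025, 3.141, 0.0]
wrist_force: [0.3, 1.8, 1.7]
gripper_width: 0.451
grip_force: 1.1
```

>>> play_rows(
  moves=[
    [0,-0.005,0,0],
    [0,0,0,0],
  ],
)

```text
clock: 10.5
ee_pos: [0.5663, 0.1051, 0.112]
tcp_rot: [0.025, 3.141, 0.0]
wrist_force: [0.9, 2.6, 1.7]
gripper_width: 0.449
grip_force: 1.1
```

>>> play_rows(
  moves=[
    [0,-0.004,0,0],
    [0,0,0,0],
  ],
)

```text
clock: 10.7
ee_pos: [0.5663, 0.1044, 0.112]
tcp_rot: [0.025, 3.141, -0.0]
wrist_force: [0.1, 1.6, 2.4]
gripper_width: 0.452
grip_force: 1.1
```

>>> play_rows(
  moves=[
    [0,-0.004,0,0],
    [0,0,0,0],
  ],
)

```text
clock: 10.9
ee_pos: [0.5663, 0.104, 0.112]
tcp_rot: [0.025, 3.141, 0.0]
wrist_force: [-0.1, 3.0, 2.2]
gripper_width: 0.453
grip_force: 1.3
```

>>> play_rows(
  moves=[
    [0,-0.003,0,0],
    [0,0,0,0],
  ],
)

```text
clock: 11.1
ee_pos: [0.5663, 0.1037, 0.112]
tcp_rot: [0.025, 3.141, 0.001]
wrist_force: [-0.2, 3.9, 2.8]
gripper_width: 0.455
grip_force: 1.7
```

>>> play_rows(
  moves=[
    [0,-0.003,0,0],
    [0,0,0,0],
  ],
)

```text
clock: 11.3
ee_pos: [0.5663, 0.1034, 0.1121]
tcp_rot: [0.025, 3.141, 0.001]
wrist_force: [0.2, 4.0, 2.8]
gripper_width: 0.447
grip_force: 2.3
```

>>> play_rows(
  moves=[
    [0,-0.003,0,0],
    [0,0,0,0],
  ],
)

```text
clock: 11.5
ee_pos: [0.5663, 0.1032, 0.1121]
tcp_rot: [0.026, 3.141, 0.002]
wrist_force: [0.2, 4.9, 3.6]
gripper_width: 0.452
grip_force: 3.0
```

It is at the right stop too (force rising in the same way), which puts its axis at y ≈ 0.1162. Next I'll back off, open, lift clear and check with the camera.

>>> play_rows(
  moves=[
    [0,0.02,0,0],
    [0,0,0,0],
    [0,0,0,0],
  ],
  hand=0.5,
)

```text
clock: 11.8
ee_pos: [0.5657, 0.1049, 0.1113]
tcp_rot: [-0.024, -3.14, 0.002]
wrist_force: [-0.0, 0.6, -0.3]
gripper_width: 0.683
grip_force: 0.0
```

>>> play_rows(
  moves=[
    [0,0,0,0],
    [0,0,0,0],
    [0,0,-0.1,0],
    [0,0,-0.2,0],
    [0,0,-0.3,0],
  ],
)

```text
clock: 12.3
ee_pos: [0.5645, 0.1051, 0.2005]
tcp_rot: [-0.025, -3.135, 0.002]
wrist_force: [1.6, 0.4, -0.1]
gripper_width: 0.748
grip_force: 0.0
```

>>> play_rows(
  moves=[
    [0.05,-0.15,0,0],
    [0.07,-0.3,0,0],
    [0.07,-0.32,0,0],
    [0.07,-0.32,0,0],
    [0.07,-0.32,0,0],
  ],
  hand=0,
)

```text
clock: 12.8
ee_pos: [0.5126, -0.1068, 0.2021]
tcp_rot: [0.024, 3.141, -0.001]
wrist_force: [0.9, 0.2, 0.1]
gripper_width: 0.497
grip_force: 0.0
```

>>> play_rows(
  moves=[
    [0.07,-0.32,0,0],
    [0.07,-0.32,0,0],
    [0.07,-0.32,0,0],
    [0.07,-0.32,0,0],
    [0.04,-0.25,0,0],
  ],
)

```text
clock: 13.3
ee_pos: [0.4603, -0.3365, 0.202]
tcp_rot: [-0.028, -3.141, 0.001]
wrist_force: [1.1, -0.3, 0.6]
gripper_width: 0.5
grip_force: 0.0
```

```bash
python3 go.py .4643 -.355 .12 1.556
python3 - <<'E'
from h import *
print(get_obs()['joint_pos'].round(2))
T=capture('top');S=capture('scene')['img']
b=cv2.resize(S[120:240,120:320],(800,480))
cv2.imwrite('pics/c.png',b)
E
```

```text
t 13.3 pos [ 0.4603 -0.3365  0.202 ] units [-0.0287 -0.1224  0.5465] yaw_y 1.5532 turn -0.0018 F [ 1.09 -0.27  0.62] open 45.5 tilt [ 0.    -0.001 -1.   ]
[-0.65  0.32  1.6  -0.    1.23 -2.2 ]
```

View pics/c.png

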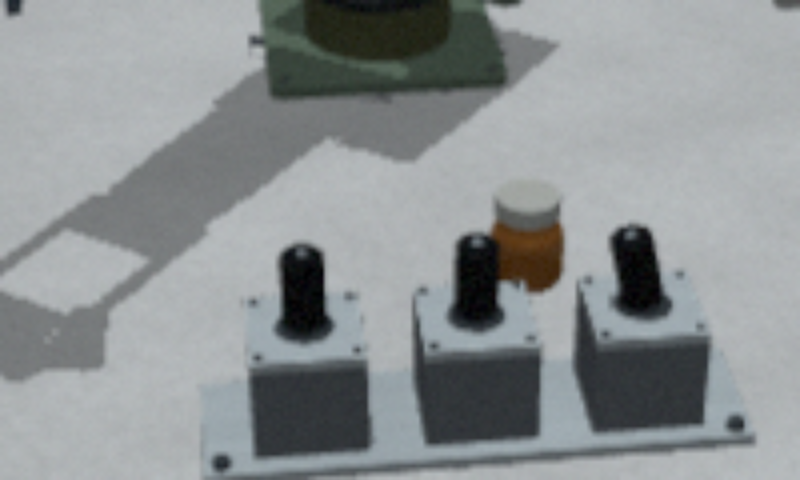

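The picture shows the left roller at (640,265) leaning to the stand's right, with the other two upright. On to the cap's knob.

>>> play_rows(
  moves=[
    [-0.015,-0.06,0,0],
    [-0.014,-0.062,0.1,0],
    [0,0,0.2,0],
    [0,0,0.25,0],
    [0,0,0.2,0],
  ],
)

```text
clock: 13.9
ee_pos: [0.4655, -0.3507, 0.0867]
tcp_rot: [-0.022, -3.14, -0.002]
wrist_force: [-1.0, -0.3, 0.3]
gripper_width: 0.496
grip_force: 0.0
```

>>> play_rows(
  moves=[
    [0,0,0.08,0],
    [0,0,0.02,0],
    [0,0,0,0],
    [0,0,0,0],
  ],
)

```text
clock: 14.3
ee_pos: [0.4669, -0.3527, 0.0759]
tcp_rot: [0.024, 3.139, -0.003]
wrist_force: [0.7, -0.4, -0.5]
gripper_width: 0.495
grip_force: 0.0
```

```bash
python3 go.py .4643 -.355 .0705 1.556
```

```text
t 14.3 pos [ 0.4669 -0.3527  0.0759] units [ 0.0169 -0.0152  0.036 ] yaw_y 1.5553 turn -0.0005 F [ 0.71 -0.45 -0.48] open 45.0 tilt [-0.003 -0.002 -1.   ]
```

>>> play_rows(
  moves=[
    [0.017,-0.015,0.03,0],
    [0,0,0,0],
    [0,0,0,0],
  ],
)

```text
clock: 14.6
ee_pos: [0.4632, -0.3546, 0.0703]
tcp_rot: [0.026, 3.141, -0.001]
wrist_force: [-0.7, 0.6, -0.1]
gripper_width: 0.499
grip_force: 0.0
```

>>> play_rows(
  moves=[
    [0,0,0,0],
    [0,0,0,0],
    [0,0,0,0],
    [0,0,0,0],
    [0,0,0,0],
  ],
  hand=-1,
  newtons=8,
)

```text
clock: 15.1
ee_pos: [0.4632, -0.3545, 0.0699]
tcp_rot: [0.025, 3.141, -0.0]
wrist_force: [0.2, -0.8, 0.8]
gripper_width: 0.239
grip_force: 8.0
```

>>> play_rows(
  moves=[
    [0,0,0,0],
    [0,0,0,0],
  ],
)

```text
clock: 15.3
ee_pos: [0.4632, -0.3545, 0.0699]
tcp_rot: [0.025, 3.141, -0.0]
wrist_force: [0.5, -0.7, -0.2]
gripper_width: 0.237
grip_force: 8.0
```

```bash
python3 go.py .4643 -.355 .0705 1.556
```

```text
t 15.3 pos [ 0.4632 -0.3545  0.0699] units [-0.0072 -0.0035 -0.004 ] yaw_y 1.5549 turn -0.0007 F [ 0.48 -0.73 -0.19] open 21.6 tilt [-0. -0. -1.]
```

Y is centred. I'll open, turn 90° and squeeze along x.

>>> play_rows(
  moves=[
    [0,0,0,0],
    [0,0,0,0],
    [0,0,0,0],
    [0,0,0,0],
  ],
  hand=0,
)

```text
clock: 15.7
ee_pos: [0.4632, -0.3543, 0.0699]
tcp_rot: [-0.025, -3.141, -0.0]
wrist_force: [-0.3, -1.4, -0.2]
gripper_width: 0.5
grip_force: 0.0
```

>>> play_rows(
  moves=[
    [0,0,0,0.08],
    [0,0,0,0.09],
    [0,0,0,0.09],
    [0,0,0,0.09],
    [0,0,0,0.09],
  ],
)

```text
clock: 16.2
ee_pos: [0.4632, -0.3543, 0.0699]
tcp_rot: [-1.096, -2.944, -0.0]
wrist_force: [-0.1, 0.6, 1.0]
gripper_width: 0.498
grip_force: 0.0
```

>>> play_rows(
  moves=[
    [0,0,0,0.09],
    [0,0,0,0.09],
    [0,0,0,0.09],
    [0,0,0,0.09],
    [0,0,0,0.09],
  ],
)

```text
clock: 16.7
ee_pos: [0.4632, -0.3543, 0.0699]
tcp_rot: [-2.047, -2.383, -0.0]
wrist_force: [-0.1, 0.3, 0.5]
gripper_width: 0.501
grip_force: 0.0
```

>>> play_rows(
  moves=[
    [0,0,0,0.09],
    [0,0,0,0.02],
    [0,0,0,0],
    [0,0,0,0],
  ],
)

```text
clock: 17.1
ee_pos: [0.4632, -0.3543, 0.0699]
tcp_rot: [-2.238, -2.205, -0.0]
wrist_force: [-0.2, 0.1, -0.1]
gripper_width: 0.501
grip_force: 0.0
```

>>> play_rows(
  moves=[
    [0,0,0,0],
    [0,0,0,0],
    [0,0,0,0],
    [0,0,0,0],
    [0,0,0,0],
  ],
  hand=-1,
  newtons=8,
)

```text
clock: 17.6
ee_pos: [0.463, -0.3543, 0.0698]
tcp_rot: [-2.239, -2.204, 0.0]
wrist_force: [-0.1, 0.7, 0.6]
gripper_width: 0.244
grip_force: 8.0
```

>>> play_rows(
  moves=[
    [0,0,0,0],
    [0,0,0,0],
    [0,0,0,0],
  ],
  newtons=30,
)

```text
clock: 17.9
ee_pos: [0.4631, -0.3543, 0.0698]
tcp_rot: [-2.239, -2.203, -0.0]
wrist_force: [-0.7, -0.9, 0.3]
gripper_width: 0.234
grip_force: 30.0
```

```bash
python3 go.py .4643 -.355 .25 0
```

```text
t 17.9 pos [ 0.4631 -0.3543  0.0698] units [-0.0041  0.008  -1.2011] yaw_y -0.0159 turn -0.0101 F [-0.68 -0.93  0.33] open 21.3 tilt [ 0. -0. -1.]
```

>>> play_rows(
  moves=[
    [0,0,-0.1,0],
    [0,0,-0.2,0],
    [0,0,-0.3,0],
    [0,0,-0.3,0],
    [0,0,-0.3,0],
  ],
)

```text
clock: 18.4
ee_pos: [0.4629, -0.354, 0.2512]
tcp_rot: [-2.238, -2.203, -0.0]
wrist_force: [0.4, -0.4, -2.4]
gripper_width: 0.23
grip_force: 30.0
```

>>> play_rows(
  moves=[
    [0.1,0.045,0,0],
    [0.2,0.045,0,0],
    [0.26,0.045,0,0],
    [0.26,0.045,0,0],
    [0.26,0.045,0,0],
  ],
)

```text
clock: 18.9
ee_pos: [0.4991, -0.1908, 0.2485]
tcp_rot: [-2.238, -2.202, 0.001]
wrist_force: [1.0, -0.2, -2.0]
gripper_width: 0.232
grip_force: 30.0
```

>>> play_rows(
  moves=[
    [0.26,0.045,0,0],
    [0.26,0.045,0,0],
    [0.26,0.045,0,0],
    [0.26,0.045,0,0],
    [0.26,0.045,0,0],
  ],
)

```text
clock: 19.4
ee_pos: [0.5357, 0.0036, 0.2486]
tcp_rot: [-2.238, -2.203, 0.002]
wrist_force: [0.8, -0.6, -1.6]
gripper_width: 0.23
grip_force: 30.0
```

>>> play_rows(
  moves=[
    [0.26,0.045,0,0],
    [0.26,0.045,0,0],
    [0.15,0.05,0,0],
    [0.09,0.045,0,0],
    [0,0,0,0],
  ],
)

```text
clock: 19.9
ee_pos: [0.5661, 0.1164, 0.2487]
tcp_rot: [-2.236, -2.205, 0.002]
wrist_force: [-1.0, -0.7, -2.3]
gripper_width: 0.234
grip_force: 30.0
```

```bash
python3 go.py .5663 .1162 .20 0
```

```text
t 19.9 pos [0.5661 0.1164 0.2487] units [-0.0015  0.0016  0.3247] yaw_y -0.0138 turn -0.0088 F [-0.96 -0.74 -2.31] open 21.3 tilt [-0.    -0.001 -1.   ]
```

>>> play_rows(
  moves=[
    [0,0,0.08,0],
    [0,0,0.1,0],
    [0,0,0,0],
    [0,0,0,0],
  ],
)

```text
clock: 20.3
ee_pos: [0.5654, 0.1138, 0.2225]
tcp_rot: [-2.24, -2.201, 0.002]
wrist_force: [0.7, -0.2, -1.8]
gripper_width: 0.234
grip_force: 30.0
```

```bash
python3 go.py .5663 .1162 .20 0
python3 - <<'E'
from fit import *
from scipy.optimize import differential_evolution as de
o=get_obs();e=o['ee_pos'];zr=e[2]-.0698
S=capture('scene')
a=np.linspace(-1.4,1.4,60)
P=np.vstack([np.c_[.035*np.cos(a),.035*np.sin(a),0*a+z] for z in(zr,zr+.066)])
cs=[(S,grad(S,1.))]
r=de(lambda p:score([p[0],p[1],0],P,cs),[(e[0]-.012,e[0]+.012),(e[1]-.012,e[1]+.012)],seed=1)
print(e,r.x,r.x-e[:2],r.fun)
k=5;x0,y0,x1,y1=205,110,325,230
i=cv2.resize(S['img'][y0:y1,x0:x1],None,fx=k,fy=k,interpolation=cv2.INTER_CUBIC)
st=[.5647,.0063,-.0149]
for Q,col in((P+[e[0],e[1],0],(0,0,255)),(P+[r.x[0],r.x[1],0],(0,255,0)),(W(st,stand),(255,0,255))):
    for u in w2px(S,Q): cv2.circle(i,tuple(int(v) for v in (u-[x0,y0]+.5)*k),0,col,-1)
cv2.imwrite('pics/d.png',i)
E
```

```text
t 20.3 pos [0.5654 0.1138 0.2225] units [0.0162 0.0056 0.1498] yaw_y -0.0175 turn -0.0111 F [ 0.66 -0.21 -1.78] open 21.3 tilt [-0.    -0.001 -1.   ]
[0.56544006 0.11379627 0.22247703] [0.56806687 0.11269495] [ 0.00262681 -0.00110132] -98.27363586425781
```

View pics/d.png

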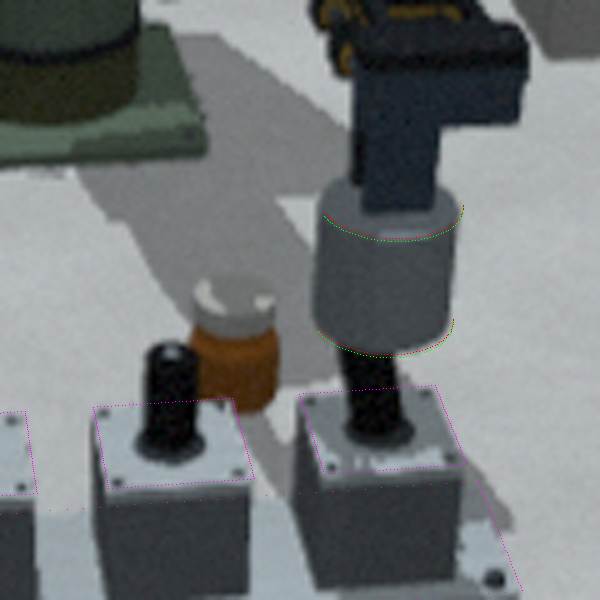

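The cap hangs at (385,270) over the leaning roller. The camera reads it offset from the TCP by (+2.6, −1.1) mm. Correcting the scene-only stand fit for that gives a seat at (0.5654, 0.1163), and that y agrees with the one found by touch. I'll let it settle and centre.

>>> play_rows(
  moves=[
    [0,0,0,0],
    [0,0,0,0],
    [0,0,0,0],
  ],
)

```text
clock: 20.65
ee_pos: [0.5661, 0.115, 0.2234]
tcp_rot: [2.239, 2.203, 0.001]
wrist_force: [0.6, -0.5, -1.9]
gripper_width: 0.236
grip_force: 30.0
```

```bash
python3 go.py .5655 .1162 .156 0
```

```text
t 20.65 pos [0.5661 0.115  0.2234] units [ 0.0079 -0.0046  0.4493] yaw_y -0.016 turn -0.0102 F [ 0.56 -0.53 -1.85] open 21.5 tilt [ 0.     0.001 -1.   ]
```

>>> play_rows(
  moves=[
    [0.008,-0.004,0,0],
    [0,0,0.03,0],
    [0,0,0.04,0],
    [0,0,0.04,0],
    [0,0,0.03,0],
  ],
)

```text
clock: 21.15
ee_pos: [0.565, 0.1162, 0.2009]
tcp_rot: [-2.239, -2.203, 0.002]
wrist_force: [-0.4, 0.1, -2.8]
gripper_width: 0.234
grip_force: 30.0
```

>>> play_rows(
  moves=[
    [0,0,0,0],
    [0,0,0,0],
  ],
)

```text
clock: 21.35
ee_pos: [0.5654, 0.1162, 0.2018]
tcp_rot: [-2.239, -2.204, 0.0]
wrist_force: [0.7, 0.1, -2.6]
gripper_width: 0.233
grip_force: 30.0
```

```bash
python3 go.py .5655 .1162 .156 0
```

```text
t 21.35 pos [0.5654 0.1162 0.2018] units [-3.000e-04  1.000e-03  3.054e-01] yaw_y -0.0159 turn -0.0101 F [ 0.74  0.06 -2.65] open 21.2 tilt [ 0. -0. -1.]
```

Centred. Continuing down.

>>> play_rows(
  moves=[
    [0,0,0.03,0],
    [0,0,0.04,0],
    [0,0,0.04,0],
    [0,0,0.03,0],
    [0,0,0,0],
  ],
)

```text
clock: 21.85
ee_pos: [0.5648, 0.1161, 0.1799]
tcp_rot: [-2.238, -2.203, 0.002]
wrist_force: [-0.3, -0.7, -2.1]
gripper_width: 0.235
grip_force: 30.0
```

>>> play_rows(
  moves=[
    [0,0,0.03,0],
    [0,0,0.04,0],
    [0,0,0.03,0],
    [0,0,0.02,0],
    [0,0,0,0],
  ],
)

```text
clock: 22.35
ee_pos: [0.565, 0.1162, 0.1623]
tcp_rot: [-2.239, -2.203, 0.001]
wrist_force: [0.1, 0.2, -2.6]
gripper_width: 0.234
grip_force: 30.0
```

>>> play_rows(
  moves=[
    [0,0,0.02,0],
    [0,0,0.01,0],
    [0,0,0,0],
    [0,0,0,0],
  ],
)

```text
clock: 22.75
ee_pos: [0.5654, 0.1163, 0.1585]
tcp_rot: [2.239, 2.204, 0.0]
wrist_force: [-0.3, 1.1, -2.3]
gripper_width: 0.23
grip_force: 30.0
```

```bash
python3 go.py .5655 .1162 .1548 0
```

```text
t 22.75 pos [0.5654 0.1163 0.1585] units [-0.0004  0.0006  0.0248] yaw_y -0.0159 turn -0.0102 F [-0.35  1.08 -2.32] open 21.0 tilt [ 0.  0. -1.]
```

>>> play_rows(
  moves=[
    [0,0,0.01,0],
    [0,0,0.005,0],
    [0,0,0,0],
  ],
)

```text
clock: 23.05
ee_pos: [0.5652, 0.1162, 0.156]
tcp_rot: [-2.239, -2.204, 0.0]
wrist_force: [0.1, -0.9, -2.4]
gripper_width: 0.231
grip_force: 30.0
```

>>> play_rows(
  moves=[
    [0,0,0.004,0],
    [0,0,0,0],
  ],
)

```text
clock: 23.25
ee_pos: [0.5653, 0.1162, 0.1555]
tcp_rot: [-2.239, -2.204, 0.0]
wrist_force: [-0.3, 0.4, -2.5]
gripper_width: 0.235
grip_force: 30.0
```

>>> play_rows(
  moves=[
    [0,0,0.004,0],
    [0,0,0,0],
  ],
)

```text
clock: 23.45
ee_pos: [0.5653, 0.1162, 0.155]
tcp_rot: [-2.239, -2.204, 0.0]
wrist_force: [-0.6, -0.6, -2.3]
gripper_width: 0.235
grip_force: 30.0
```

>>> play_rows(
  moves=[
    [0,0,0.003,0],
    [0,0,0,0],
  ],
)

```text
clock: 23.65
ee_pos: [0.5653, 0.1163, 0.1548]
tcp_rot: [2.239, 2.204, 0.0]
wrist_force: [-1.7, 0.1, 0.7]
gripper_width: 0.232
grip_force: 30.0
```

It seated at the predicted height, and the weight has come off the wrist. Releasing.

>>> play_rows(
  moves=[
    [0,0,0,0],
    [0,0,0,0],
    [0,0,0,0],
  ],
  newtons=5,
)

```text
clock: 23.95
ee_pos: [0.5653, 0.1163, 0.1548]
tcp_rot: [-2.239, -2.204, -0.0]
wrist_force: [-1.8, -0.7, 1.8]
gripper_width: 0.241
grip_force: 5.0
```

>>> play_rows(
  moves=[
    [0,0,0,0],
    [0,0,0,0],
    [0,0,0,0],
    [0,0,0,0],
    [0,0,0,0],
  ],
  hand=0,
)

```text
clock: 24.45
ee_pos: [0.5654, 0.1163, 0.1545]
tcp_rot: [2.239, 2.204, 0.0]
wrist_force: [0.1, -0.5, 0.4]
gripper_width: 0.504
grip_force: 0.0
```

>>> play_rows(
  moves=[
    [0,0,-0.05,0],
    [0,0,-0.15,0],
    [0,0,-0.25,0],
    [0,0,-0.25,0],
    [0,0,0,0],
  ],
)

```text
clock: 24.95
ee_pos: [0.5682, 0.1168, 0.2661]
tcp_rot: [2.234, 2.199, 0.016]
wrist_force: [0.5, 0.8, 0.4]
gripper_width: 0.499
grip_force: 0.0
```

>>> play_rows(
  moves=[
    [0,-0.1,-0.1,0],
    [0,-0.25,-0.1,0],
    [0,-0.25,0,0],
    [0,-0.25,0,0],
    [0,-0.1,0,0],
  ],
)

```text
clock: 25.45
ee_pos: [0.4198, 0.1183, 0.2897]
tcp_rot: [-2.238, -2.204, 0.001]
wrist_force: [0.8, -0.3, 1.5]
gripper_width: 0.496
grip_force: 0.0
```

>>> play_rows(
  moves=[
    [0,0,0,0],
    [0,0,0,0],
    [0,0,0,0],
  ],
)

```text
clock: 25.75
ee_pos: [0.4244, 0.1186, 0.2894]
tcp_rot: [2.239, 2.203, 0.001]
wrist_force: [-0.2, -0.2, 0.3]
gripper_width: 0.497
grip_force: 0.0
```

Run:
```python
from fit import *
from scipy.optimize import differential_evolution as de
S=capture('scene');T=capture('top')
a=np.linspace(-1.4,1.4,60)
P=np.vstack([np.c_[.035*np.cos(a),.035*np.sin(a),0*a+.085],circ(.035,.151),circ(.011,.181)])
r=de(lambda p:score([p[0],p[1],0],P,[(S,grad(S,1.))]),[(.553,.58),(.103,.128)],seed=1)
print('cap scene',r.x,'minus bias',r.x-[.0026,-.0011],r.fun)
k=5;x0,y0,x1,y1=205,130,325,230
i=cv2.resize(S['img'][y0:y1,x0:x1],None,fx=k,fy=k,interpolation=cv2.INTER_CUBIC)
j=cv2.resize(T['img'][160:215,195:315],(600,275),interpolation=cv2.INTER_CUBIC)[:100]
cv2.imwrite('pics/e.png',np.vstack([i,j]))
```

```text
cap scene [0.56449717 0.11479648] minus bias [0.56189717 0.11589648] -111.53377532958984
```

View pics/e.png

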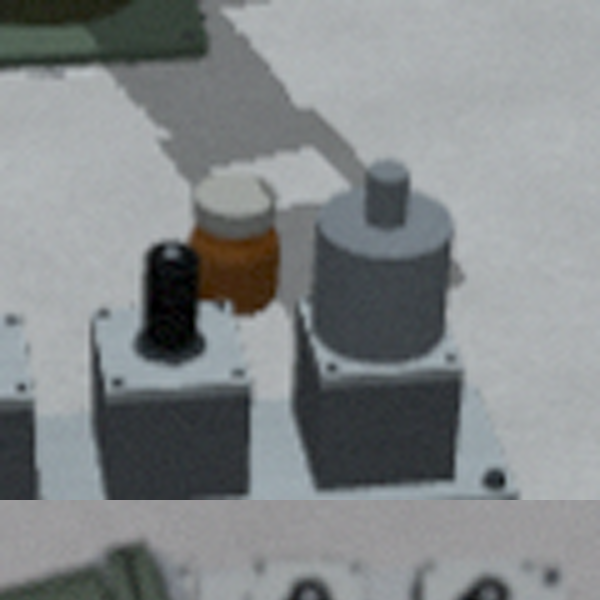

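The cap looks upright on the left housing at (380,290), but its x fit differs from the earlier reading by about 3 mm. I'll check centring with finer fits.

Run:
```python
from fit import *
from scipy.optimize import differential_evolution as de
S=capture('scene')
a=np.linspace(-1.2,1.2,80)
arc=np.c_[.035*np.cos(a),.035*np.sin(a),0*a+.085]
for n,P in(('rim',arc),('top',circ(.035,.151)),('knob',circ(.011,.181)),('rim+top',np.vstack([arc,circ(.035,.151)]))):
    for s in(.7,1.2):
        r=de(lambda p:score([p[0],p[1],0],P,[(S,grad(S,s))]),[(.553,.58),(.106,.126)],seed=1);print(n,s,r.x.round(4),round(r.fun,1))
# stand again, scene only: mid+right housings, tops
H=np.vstack([sq(.037,.037,k,.085) for k in(0,-.11)])
for s in(.7,1.2):
    r=de(lambda p:score([*p,-.0149],H,[(S,grad(S,s))]),[(.555,.575),(-.004,.014)],seed=1);print('mid',s,r.x.round(4),'-> left seat',W([*r.x,-.0149],np.array([[0,.11,.085]])).round(4),r.fun)
k=10;x0,y0,x1,y1=255,155,310,215
i=cv2.resize(S['img'][y0:y1,x0:x1],None,fx=k,fy=k,interpolation=cv2.INTER_CUBIC)
for Q,c in((arc+[.5653,.1163,0],(0,0,255)),(sq(.037,.037,0,.085)@np.eye(3),(255,0,255)),(circ(.035,.151)+[.5653,.1163,0],(0,255,0))):
    if c==(255,0,255): Q=W([.5663,.1163,-.0149],Q)
    for u in w2px(S,Q): cv2.circle(i,tuple(int(v) for v in (u-[x0,y0]+.5)*k),1,c,-1)
cv2.imwrite('pics/f.png',i)
```

```text
rim 0.7 [0.5622 0.1161] -120.0
rim 1.2 [0.5614 0.1159] -119.9
top 0.7 [0.5655 0.1148] -110.4
top 1.2 [0.5657 0.1144] -104.5
knob 0.7 [0.5671 0.1144] -118.7
knob 1.2 [0.5675 0.1145] -113.7
rim+top 0.7 [0.5635 0.1152] -115.1
rim+top 1.2 [0.5625 0.1154] -110.8
mid 0.7 [0.5685 0.0053] -> left seat [[0.5701 0.1153 0.085 ]] -88.85890197753906
mid 1.2 [0.5699 0.0057] -> left seat [[0.5716 0.1157 0.085 ]] -82.28483581542969
```

View pics/f.png

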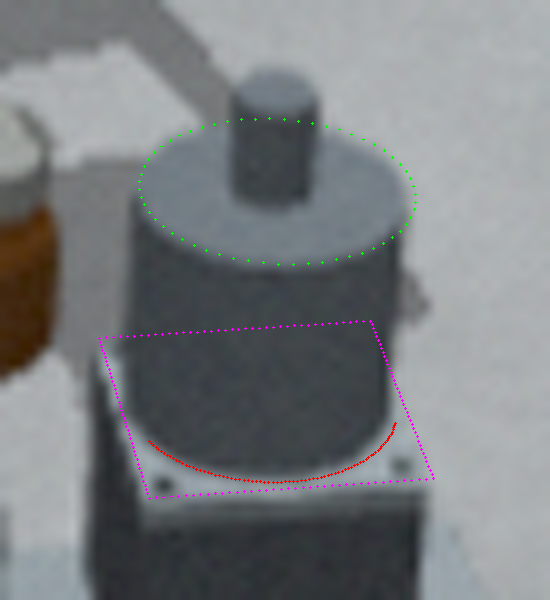

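The rim seated at exactly the predicted height (0.1548), so it is fully down; its front edge sits at (275,475) in this view. What remains uncertain is x centring by a millimetre or two. I'll move the arm clear of the top view and measure cap against housings there, since that camera is well placed for x.

>>> play_rows(
  moves=[
    [0.1,-0.05,0,0],
    [0.25,-0.05,0,0],
    [0.3,-0.05,0,0],
    [0.3,0,0,0],
    [0.3,0,0,0],
  ],
)

```text
clock: 26.4
ee_pos: [0.4036, 0.3082, 0.2894]
tcp_rot: [2.239, 2.203, 0.0]
wrist_force: [0.9, -0.0, -0.1]
gripper_width: 0.498
grip_force: 0.0
```

>>> play_rows(
  moves=[
    [0.3,0,0,0],
    [0.3,0,0,0],
    [0.2,0,0,0],
    [0.1,0,0,0],
    [0,0,0,0],
  ],
)

```text
clock: 26.9
ee_pos: [0.4057, 0.4426, 0.2884]
tcp_rot: [2.237, 2.205, -0.002]
wrist_force: [-0.0, -1.1, 0.1]
gripper_width: 0.5
grip_force: 0.0
```

Run:
```python
from h import *
T=capture('top');S=capture('scene')
yaw=-.0149;ex=np.array([np.cos(yaw),np.sin(yaw),0]);ey=np.array([-np.sin(yaw),np.cos(yaw),0])
mid=np.array([.5647,.0063,0])
t=np.arange(-.008,.0081,.0005)
def prof(c,base,nrm):   # mean gray profile along t*nrm
    g=cv2.GaussianBlur(cv2.cvtColor(c['img'],6).astype(np.float32),(0,0),.6);o=[]
    for k in t:
        u=w2px(c,base+k*nrm).astype(np.float32);o.append(cv2.remap(g,u[:,:1],u[:,1:],cv2.INTER_CUBIC).mean())
    o=np.array(o);d=np.gradient(o);return o,d
def rep(n,c,base,nrm):
    o,d=prof(c,base,nrm);i=[j for j in range(1,len(t)-1) if abs(d[j])>=abs(d[j-1]) and abs(d[j])>abs(d[j+1]) and abs(d[j])>.8]
    print(n,[(round(t[j]*1e3,1),round(float(d[j]),1)) for j in i],o[::4].round(0).astype(int).tolist())
s=np.linspace(-.028,.028,50)[:,None]
for nm,c in(('T',T),('S',S)):
    for k in(0,-.11):
        for e in(-1,1):
            rep(f'{nm} house{k} x{e:+d}',c,mid+ey*k+ex*e*.037+s*ey+[0,0,.085],ex)
cap=np.array([.5653,.1163,0])
a=np.linspace(-.6,.6,50)
for nm,c in(('T',T),('S',S)):
    for e in(-1,1):
        A=np.c_[e*np.cos(a),np.sin(a),0*a]
        rep(f'{nm} captop x{e:+d}',c,cap+.035*A+[0,0,.151],np.array([1.,0,0]))
    rep(f'{nm} caprim x+1',c,cap+.035*A+[0,0,.085],np.array([1.,0,0]))
```

```text
T house0 x-1 [(np.float64(-7.5), -3.0), (np.float64(-0.5), 7.1), (np.float64(2.5), 6.8), (np.float64(5.5), 3.5)] [58, 47, 48, 61, 87, 110, 132, 145, 150]
T house0 x+1 [(np.float64(-6.5), 0.9), (np.float64(0.0), -0.9)] [145, 149, 149, 147, 144, 141, 140, 142, 143]
T house-0.11 x-1 [(np.float64(-1.5), 6.7), (np.float64(1.5), 6.8), (np.float64(4.5), 3.5)] [61, 51, 56, 73, 98, 123, 138, 149, 152]
T house-0.11 x+1 [(np.float64(-7.5), 1.4)] [143, 148, 150, 150, 150, 149, 149, 148, 148]
S house0 x-1 [(np.float64(2.0), 0.9)] [70, 69, 69, 70, 72, 75, 78, 80, 82]
S house0 x+1 [(np.float64(2.5), -4.2), (np.float64(4.5), -4.2)] [161, 161, 159, 154, 145, 130, 113, 97, 87]
S house-0.11 x-1 [] [93, 93, 93, 92, 90, 89, 87, 85, 85]
S house-0.11 x+1 [(np.float64(-2.0), -1.8), (np.float64(0.0), -3.2), (np.float64(2.0), -4.4), (np.float64(4.0), -4.5)] [162, 161, 160, 156, 146, 132, 115, 99, 88]
T captop x-1 [(np.float64(-0.5), 4.1), (np.float64(1.5), 4.0)] [66, 60, 61, 69, 84, 100, 113, 121, 125]
T captop x+1 [(np.float64(-1.0), 1.3), (np.float64(1.0), 1.4)] [121, 121, 123, 127, 133, 138, 142, 145, 147]
T caprim x+1 [] [121, 120, 120, 120, 120, 120, 120, 121, 122]
S captop x-1 [(np.float64(-7.5), -1.5), (np.float64(-6.0), -1.5), (np.float64(-2.5), -1.9), (np.float64(-0.5), -1.7), (np.float64(1.0), -1.6), (np.float64(2.0), -1.5)] [138, 132, 125, 118, 111, 105, 100, 97, 95]
S captop x+1 [(np.float64(1.0), -3.0)] [123, 121, 117, 109, 99, 87, 77, 70, 67]
S caprim x+1 [(np.float64(-2.5), 5.0)] [68, 76, 90, 109, 128, 140, 143, 136, 122]
```

Run:
```python
from h import *
S=capture('scene');T=capture('top')
for c,n in((S,'S'),):
  for zr in(.0,.085,.1527):
    print(zr,w2px(c,[[.5653+.035,.1163,zr],[.5653+.035,.1163,zr+.066]]).round(2).tolist())
# measured vertical profile down the cap front, 5 columns averaged
g=cv2.cvtColor(S['img'],6).astype(np.float32)
print([(r,int(g[r,279:285].mean())) for r in range(174,215)])
def screws(c,ctr,n,s=.030):
    G=cv2.GaussianBlur(cv2.resize(cv2.cvtColor(c['img'],6),None,fx=8,fy=8,interpolation=cv2.INTER_CUBIC).astype(np.float32),(0,0),5)
    yaw=-.0149;out=[]
    for sx,sy in((1,1),(1,-1),(-1,-1),(-1,1)):
        p=[ctr[0]+s*(sx*np.cos(yaw)-sy*np.sin(yaw)),ctr[1]+s*(sx*np.sin(yaw)+sy*np.cos(yaw)),.085]
        u=((w2px(c,[p])[0]+.5)*8).astype(int);q=G[u[1]-20:u[1]+21,u[0]-20:u[0]+21];m=np.unravel_index(q.argmin(),q.shape)
        uv=(np.array([u[0]-20+m[1],u[1]-20+m[0]])+.5)/8-.5
        out.append(px2w(c,[uv],.085)[0][:2]-ctr)
    o=np.array(out)*1e3;print(n,o.round(1).tolist(),'mean',o.mean(0).round(1))
for n,c in(('S',S),('T',T)):
    screws(c,np.array([.5647,.0063]),n+' mid');screws(c,np.array([.5631,-.1037]),n+' right')
screws(S,np.array([.5663,.1163]),'S left')
```

```text
0.0 [[281.67, 228.88], [283.2, 208.69]]
0.085 [[283.66, 202.66], [285.32, 180.87]]
0.1527 [[285.36, 180.29], [287.12, 157.1]]
[(174, 65), (175, 88), (176, 115), (177, 124), (178, 123), (179, 124), (180, 122), (181, 100), (182, 66), (183, 68), (184, 69), (185, 67), (186, 66), (187, 67), (188, 68), (189, 67), (190, 67), (191, 68), (192, 66), (193, 69), (194, 65), (195, 65), (196, 66), (197, 65), (198, 67), (199, 65), (200, 65), (201, 66), (202, 92), (203, 144), (204, 138), (205, 89), (206, 77), (207, 54), (208, 50), (209, 50), (210, 51), (211, 50), (212, 50), (213, 51), (214, 49)]
S mid [[31.8, 29.5], [32.5, -32.5], [-31.0, -32.0], [-40.4, 39.0]] mean [-1.8  1. ]
S right [[31.6, 29.3], [32.0, -32.7], [-29.6, -32.4], [-28.6, 29.7]] mean [ 1.3 -1.5]
T mid [[35.3, 32.5], [33.5, -29.2], [-38.6, -25.8], [-37.6, 32.9]] mean [-1.9  2.6]
T right [[22.6, 37.9], [26.7, -38.4], [-38.3, -21.6], [-37.3, 38.5]] mean [-6.6  4.1]
S left [[41.2, 23.9], [19.5, -21.7], [-37.1, -23.2], [-28.8, 37.0]] mean [-1.3  4. ]
```

Cap height in the image matches the model, so it is upright. The screw positions and top view put the seat about 1.5–2 mm further in x than the cap. There is plenty of time, so I'll regrasp, lift a few mm, shift +1.7 mm and set it down again.

>>> play_rows(
  moves=[
    [0,0,0,0],
    [-0.1,0.03,0,0],
    [-0.25,0.1,0,0],
    [-0.28,0.15,0,0],
    [-0.28,0.15,0,0],
  ],
)

```text
clock: 27.6
ee_pos: [0.4681, 0.301, 0.29]
tcp_rot: [2.238, 2.204, 0.001]
wrist_force: [0.7, 1.0, 0.1]
gripper_width: 0.499
grip_force: 0.0
```

>>> play_rows(
  moves=[
    [-0.28,0.15,0,0],
    [-0.28,0.15,0,0],
    [-0.28,0.15,0,0],
    [-0.2,0.1,0,0],
    [-0.1,0.05,0,0],
  ],
)

```text
clock: 28.1
ee_pos: [0.5555, 0.1275, 0.2898]
tcp_rot: [2.243, 2.199, -0.0]
wrist_force: [0.7, 0.9, 0.0]
gripper_width: 0.502
grip_force: 0.0
```

>>> play_rows(
  moves=[
    [0,0,0,0],
    [0,0,0,0],
    [0,0,0,0],
  ],
)

```text
clock: 28.4
ee_pos: [0.5544, 0.1327, 0.2897]
tcp_rot: [-2.237, -2.205, -0.001]
wrist_force: [-0.1, 0.3, -0.3]
gripper_width: 0.502
grip_force: 0.0
```

```bash
python3 go.py .5653 .1163 .157 -.016
```

```text
t 28.4 pos [0.5544 0.1327 0.2897] units [-0.109   0.0747  0.8843] yaw_y -0.0143 turn 0.0011 F [-0.08  0.31 -0.3 ] open 45.7 tilt [ 0.001 -0.    -1.   ]
```

>>> play_rows(
  moves=[
    [-0.06,0.04,0,0],
    [-0.049,0.035,0,0],
    [0,0,0.1,0],
    [0,0,0.15,0],
    [0,0,0.1,0],
  ],
)

```text
clock: 28.9
ee_pos: [0.566, 0.1146, 0.2357]
tcp_rot: [-2.238, -2.203, 0.002]
wrist_force: [0.4, -0.5, -0.4]
gripper_width: 0.497
grip_force: 0.0
```

>>> play_rows(
  moves=[
    [0,0,0.05,0],
    [0,0,0,0],
    [0,0,0,0],
    [0,0,0,0],
  ],
)

```text
clock: 29.3
ee_pos: [0.5667, 0.115, 0.2306]
tcp_rot: [2.238, 2.203, 0.003]
wrist_force: [0.0, 0.4, -0.1]
gripper_width: 0.497
grip_force: 0.0
```

```bash
python3 go.py .5653 .1163 .157 -.016
```

```text
t 29.3 pos [0.5667 0.115  0.2306] units [ 0.0084 -0.0105  0.4906] yaw_y -0.0159 turn 0.0001 F [ 0.04  0.43 -0.13] open 45.3 tilt [ 0.     0.002 -1.   ]
```

>>> play_rows(
  moves=[
    [0.008,-0.009,0.08,0],
    [0,0,0.12,0],
    [0,0,0.12,0],
    [0,0,0.08,0],
    [0,0,0,0],
  ],
)

```text
clock: 29.8
ee_pos: [0.5635, 0.1159, 0.1676]
tcp_rot: [-2.237, -2.202, 0.005]
wrist_force: [-0.7, 0.2, -0.1]
gripper_width: 0.5
grip_force: 0.0
```

>>> play_rows(
  moves=[
    [0,0,0.04,0],
    [0,0,0.03,0],
    [0,0,0.01,0],
    [0,0,0,0],
    [0,0,0,0],
  ],
)

```text
clock: 30.3
ee_pos: [0.565, 0.1162, 0.1579]
tcp_rot: [2.239, 2.203, 0.001]
wrist_force: [0.4, -0.3, -0.3]
gripper_width: 0.498
grip_force: 0.0
```

```bash
python3 go.py .5653 .1163 .157 -.016
```

```text
t 30.3 pos [0.565  0.1162 0.1579] units [0.001  0.0022 0.0059] yaw_y -0.016 turn 0.0 F [ 0.39 -0.34 -0.31] open 45.3 tilt [ 0.     0.001 -1.   ]
```

>>> play_rows(
  moves=[
    [0,0.002,0,0],
    [0,0,0,0],
    [0,0,0,0],
    [0,0,0,0],
    [0,0,0,0],
  ],
  hand=-1,
  newtons=6,
)

```text
clock: 30.8
ee_pos: [0.5651, 0.1161, 0.1576]
tcp_rot: [2.239, 2.204, 0.0]
wrist_force: [0.5, -0.3, 0.7]
gripper_width: 0.241
grip_force: 6.0
```

>>> play_rows(
  moves=[
    [0,0,0,0],
    [0,0,0,0],
    [0,0,0,0],
  ],
  newtons=25,
)

```text
clock: 31.1
ee_pos: [0.5651, 0.1161, 0.1576]
tcp_rot: [2.239, 2.204, 0.0]
wrist_force: [0.4, 0.1, 0.1]
gripper_width: 0.235
grip_force: 25.0
```

>>> play_rows(
  moves=[
    [0,0,-0.01,0],
    [0,0,-0.01,0],
    [0,0,0,0],
    [0,0.006,0,0],
    [0,0.005,0,0],
  ],
)

```text
clock: 31.6
ee_pos: [0.5667, 0.1161, 0.1604]
tcp_rot: [-2.239, -2.204, 0.0]
wrist_force: [0.8, 0.8, -2.9]
gripper_width: 0.235
grip_force: 25.0
```

>>> play_rows(
  moves=[
    [0,0,0,0],
    [0,0,0,0],
    [0,0,0,0],
  ],
)

```text
clock: 31.9
ee_pos: [0.5667, 0.1161, 0.1605]
tcp_rot: [-2.239, -2.204, 0.0]
wrist_force: [0.3, 0.2, -1.6]
gripper_width: 0.232
grip_force: 25.0
```

```bash
python3 go.py .567 .1163 .158 -.016
```

```text
t 31.9 pos [0.5667 0.1161 0.1605] units [0.0016 0.0023 0.0168] yaw_y -0.016 turn 0.0 F [ 0.25  0.23 -1.62] open 21.1 tilt [ 0. -0. -1.]
```

>>> play_rows(
  moves=[
    [0,0,0.007,0],
    [0,0,0.006,0],
    [0,0,0.003,0],
    [0,0,0,0],
  ],
)

```text
clock: 32.3
ee_pos: [0.5666, 0.1161, 0.158]
tcp_rot: [-2.239, -2.204, 0.0]
wrist_force: [0.7, -0.0, -1.7]
gripper_width: 0.233
grip_force: 25.0
```

>>> play_rows(
  moves=[
    [0,0,0.003,0],
    [0,0,0,0],
  ],
)

```text
clock: 32.5
ee_pos: [0.5667, 0.1161, 0.1577]
tcp_rot: [-2.239, -2.204, -0.0]
wrist_force: [-0.0, 0.3, -3.3]
gripper_width: 0.236
grip_force: 25.0
```

>>> play_rows(
  moves=[
    [0,0,0.003,0],
    [0,0,0,0],
  ],
)

```text
clock: 32.7
ee_pos: [0.5667, 0.1161, 0.1577]
tcp_rot: [2.239, 2.204, 0.001]
wrist_force: [-1.0, -0.1, 0.5]
gripper_width: 0.236
grip_force: 25.0
```

Seated again. Releasing and retreating.

>>> play_rows(
  moves=[
    [0,0,0,0],
    [0,0,0,0],
    [0,0,0,0],
  ],
  newtons=5,
)

```text
clock: 33.0
ee_pos: [0.5667, 0.1161, 0.1576]
tcp_rot: [2.239, 2.204, 0.001]
wrist_force: [-0.4, 0.2, 3.6]
gripper_width: 0.236
grip_force: 5.0
```

>>> play_rows(
  moves=[
    [0,0,0,0],
    [0,0,0,0],
    [0,0,0,0],
    [0,0,0,0],
    [0,0,0,0],
  ],
  hand=0,
)

```text
clock: 33.5
ee_pos: [0.5667, 0.1161, 0.1572]
tcp_rot: [-2.239, -2.204, -0.0]
wrist_force: [0.8, -1.4, 0.5]
gripper_width: 0.502
grip_force: 0.0
```

>>> play_rows(
  moves=[
    [0,0,-0.05,0],
    [0,0,-0.15,0],
    [0,0,-0.25,0],
    [0,0,-0.25,0],
    [0,0,0,0],
  ],
)

```text
clock: 34.0
ee_pos: [0.5696, 0.1166, 0.2688]
tcp_rot: [2.234, 2.199, 0.016]
wrist_force: [0.3, 0.3, -0.4]
gripper_width: 0.5
grip_force: 0.0
```

>>> play_rows(
  moves=[
    [0,-0.1,-0.1,0],
    [0,-0.2,0,0],
    [0,-0.1,0,0],
    [0,0,0,0],
    [0,0,0,0],
  ],
)

```text
clock: 34.5
ee_pos: [0.5071, 0.1171, 0.2774]
tcp_rot: [2.239, 2.203, 0.001]
wrist_force: [0.1, -0.6, 0.2]
gripper_width: 0.502
grip_force: 0.0
```

Run:
```python
from fit import *
from scipy.optimize import differential_evolution as de
S=capture('scene')
a=np.linspace(-1.2,1.2,80)
P=np.vstack([np.c_[.035*np.cos(a),.035*np.sin(a),0*a+z] for z in(.085,.151)]+[circ(.011,.181)])
r=de(lambda p:score([p[0],p[1],0],P,[(S,grad(S,1))]),[(.55,.585),(.1,.13)],seed=1);print(r.x,r.fun)
g=cv2.cvtColor(S['img'],6);print([(k,int(g[k,279:285].mean())) for k in (180,181,182,201,202,203,204,205)])
```

```text
[0.56554561 0.11513401] -112.91431427001953
[(180, 124), (181, 108), (182, 77), (201, 65), (202, 72), (203, 132), (204, 141), (205, 89)]
```

The cap moved as intended and is standing on the housing. Handing in.

```bash
python3 -c "
from workcell import job_done
print(job_done())"
```

```text
the job is handed in; nothing more can be done
None
```

I found the left roller worn (the only one I tested), rocked it to its left stop, then its right, and left it leaning right. The cap is upright and fully down over it, centred to within about 2 mm by camera. The jar and screwdriver were not touched, and the job is handed in at about 35 s.

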